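Turn the streak plate white side up

ROBOT

A 6-joint arm with a two-finger parallel gripper is mounted at the origin on the work surface. World frame = base frame: x ahead of the robot, y to its left, z up, the work surface at z = 0. Lengths are in mm, angles in rad, forces in N, time in s.
With the tool pointing down it reaches from about 350 to 975 mm from the base axis. Payload 7.1 kg.
Tool frame: the origin (TCP) lies between the finger pads; the fingertips stand 17 mm ahead of it and the grasp point (between the pads) lies 2 mm behind it (tip_reach is the y of the fingertips in the tool frame, in mm); y points along the fingers, x is the direction in which the jaws open and shut, and the axes are right-handed (so a half turn about y gives the same grasp; the last joint's range is limited). The gripper opens to 88 mm and grips with 3 to 60 N. Pads are 20 mm wide; open, the fingers measure 115 mm over their backs; the gripper's body (75 mm by 178 mm) begins 61 mm behind the grasp point.
Start: joints at [1.198, 0.423, 1.63, -0, 1.089, -0.019], TCP at [216.508, 586.284, 239.675] pointing down, gripper open.
Joint ranges: [-3, 3], [-0.9, 2.11], [0.09, 2.58], [-1.31, 4.45], [0.11, 2.69], [-2.54, 2.54]. Speed limits (rad/s): [2.39, 2.39, 3.01, 3.14, 3.14, 3.14].

INTERFACE

Orientations are given as a rotation vector (axis times angle).
In Python, from workcell import get_obs, get_image, camera_model, close_job, silhouettes, tip_of, tip_reach gives the robot as it stands. The module is installed in compiled form; this text tells all that it offers.
- The arm moves only by the tool arm_command, never from a script. Its argument "targets" is a list of rows, each a list of 4 numbers: the shift along the tool's x, y, z in mm, then the turn about the tool's y in rad. A call has 1 to 20 rows; each row shifts and turns the commanded pose from where the row before left it, along the tool's axes as they then stand; what a row does not reach is not made up. A row lasts 1/12 s, in which the tool goes at most 41.7 mm and 7.16 degrees, less where a joint would pass 70% of its speed; a pose out of reach is approached as far as the arm can. A call is refused whole if a number of a shift passes 41.7 or a number of a turn 0.125, either way. A call with a gripper value outside its range is refused whole. "gripper" is the opening in per cent of the stroke, from 0 (shut) to 100 (fully open), set as the call begins (left out, the last holds). The fingers move at their own pace and stop on an object; the grip force is fixed at half the most. Time passes only in rows, so rows that do not move let the fingers close. It gives the time, the measured TCP pose, the force and the opening at its end, in the units of the state.
- get_obs(): the state, without advancing time (a new reading comes with each control period).
- get_image(name): name is "side" or "top" or "wrist"; returns the picture (420x560x3 uint8, blue, green, red); there is no depth.
- camera_model(name): a dict with "mtx" (3x3 intrinsics, pixels), "position" and "orientation" of the camera in the world. Camera axes: x right, y up, looking along -z (the intrinsics and any distortion apply to the point x, -y, -z); pixel columns grow to the right and rows downward; lengths in mm; the calibration is good to about 2 mm. A picture is of the moment at which its call begins: read the wrist's pose just before it. camera_model takes no time and is no camera call; for the wrist camera it gives the pose at the moment of the call.
- close_job(): hands the job in, once; it reports no verdict.
Trained networks look in the newest picture that a camera, given by its name, has taken for a name from the list of things; names that differ only in an ending like _2 or _b are one class to them, and where a whole thing is asked for, a point or a joint stands for the part that bears it (a point fixed in the world has none). Each returns a list of dicts, best first, with "conf" (0 to 1); they miss things now and then, are a little off and sometimes report something else, mostly with a low value. They report only what shows in the picture. A call takes as long as a camera call. They do not tell look-alikes from the thing itself.
- silhouettes(camera, thing): "pixels" (420x560 bool, what is visible of it) and "at" ([column, row] in pixels, amid what is visible of it).
- tip_of(camera, thing): "at" ([column, row] in pixels: a listed point, or the origin of a listed thing).
The state is a dict: "t": time; "qpos": joint angles; "qvel": joint speeds; "joint_torque": joint torques, N m; "ee_pos": TCP position; "orientation": TCP orientation; "ft_force": force on the tool from outside, world axes, zero at the start; "moment": the same for the moment, N m; "width": finger opening in mm.
Only numpy, scipy, OpenCV 4.12 (cv2) and the standard library are available. Lean on these libraries where they do the work, as an engineer would, in place of code of your own. Each camera call takes 0.05 s, during which the arm holds its last target. There are 200 camera calls.

TASK

The streak plate with the blue glaze lies blue side up on the wooden riser. Slide it partly out over the riser's green-striped long edge (on the robot's right), get under it there, turn it over and lay it flat on the riser, white side up, ready for a streak test of the hematite. Do not drop it or let it fall off the riser, and leave the black plate and the aluminium canister where they are.

Things in the scene. Friction and masses are not known exactly. Their poses are not given: they have to be found in the camera images.
- riser: Pale wooden block, fixed, 220 (its x) x 300 (its y) x 70 mm (z). Origin at the centre of its underside, on the worktop. Its x axis points roughly to the robot's left (+y of the robot). The long edge on the robot's right, at x = -110 mm in its frame, has a green stripe painted along it. Its flat top, 70 mm up, carries the two plates.
- streak_center (a point): Centre (half-way up) of the loose porcelain plate, 90 (its x) x 60 (its y) x 8 mm thick, about 100 g; its +z face, up at the start, is glazed blue, the other is white. It starts wholly on the riser, 20 mm or more from the striped edge, its x within about 15 degrees of the riser's, pointing away from that edge. Friction on the wood is moderate; it tips if its centre passes the edge.
- black_center (a point): Centre (half-way up) of a loose plate of the same size, black on both faces, lying beside the blue one on the riser, nearer to the robot or farther than it. Not to be moved.
- canister_center (a point): Centre of an upright aluminium canister, 73 mm across, 120 mm tall, with a knurled silver lid, standing on the worktop left or right of the riser. Not to be moved.
There are look-alikes about, which are no part of the job. What is meant by the part that bears streak_center is not turquoise, and is the smaller of those in its own colour.

How it is judged:
By the outcome, as a careful person would: the job done as asked, in the order asked, and still so for the second after the job is handed in, with the robot touching nothing.
It also fails if it takes over 51 s, if anything falls off the work surface, if the arm or the gripper's body presses on something with over 40 N, if the wrist force passes 120 N, or if a joint passes its speed limit or range.

## Working session

There is one attempt and no reset: what is moved stays moved. The work goes in short steps, Python scripts to look and compute and a tool call to move; the robot and the scene stay as the last step left them, time stands still between calls to the robot, and variables do not carry over. Pictures are saved under pics/ and viewed, about 8 in all and at most 12, crops included, and the job is handed in when it is done.

Besides the shell and the picture viewer there is one more tool, called after ">>>" as name(argument=value, ...) on one line, values as JSON. arm_command: Moves the arm, as the interface text tells. Its arguments: {"type":"object","properties":{"targets":{"type":"array","items":{"type":"array","items":{"type":"number"}}},"gripper":{"type":"number"}},"required":["targets"]}

```bash
ls; mkdir -p pics; cat > h.py <<'E'
import numpy as np,cv2
from workcell import *
from scipy.spatial.transform import Rotation as R
def Rm(o):
    o=np.array(o,float)
    if o.shape==(3,3): return o
    return R.from_rotvec(o).as_matrix() if o.size==3 else R.from_quat(o).as_matrix()
def ray(c,px,z):
    m=camera_model(c) if isinstance(c,str) else c
    k=np.array(m["mtx"]);d=m.get("distortion",m.get("dist"))
    p=cv2.undistortPoints(np.array([[px]],float),k,None if d is None else np.array(d,float))[0,0]
    v=Rm(m["orientation"])@np.array([p[0],-p[1],-1]);o=np.array(m["position"])
    return o+v*(z-o[2])/v[2]
def proj(c,X):
    m=camera_model(c);P=(np.array(X)-m["position"])@Rm(m["orientation"])
    P=P*[1,-1,-1];k=np.array(m["mtx"]);d=m.get("distortion",m.get("dist"))
    return cv2.projectPoints(P.reshape(-1,1,3),np.zeros(3),np.zeros(3),k,None if d is None else np.array(d,float))[0][:,0]
E
python3 - <<'E'
from h import *
print(get_obs());print(camera_model("top"));print(camera_model("wrist"));print(camera_model("side"))
for c in("top","side"):
    cv2.imwrite(f"pics/{c}0.png",get_image(c))
    for t in("riser","streak_center","black_center","canister_center"):
        for s in silhouettes(c,t): 
            r=cv2.minAreaRect(np.argwhere(s["pixels"])[:,::-1].astype(np.float32)); print(c,t,round(s["conf"],2),s["at"],s["pixels"].sum(),r)
E
```

```text
pics
{'t': 0.0, 'qpos': array([ 1.19800210e+00,  4.23840517e-01,  1.63068041e+00,  1.62055823e-05,
        1.08856737e+00, -1.90063140e-02]), 'qvel': array([-0.00048064,  0.00065479,  0.00050552, -0.00176958,  0.00052116,
       -0.00316845]), 'joint_torque': array([ 1.17805761e-03, -5.44613564e+01, -2.73663765e+01,  6.43270416e-02,
        2.28646304e-02, -8.71468478e-05]), 'ee_pos': array([216.32036862, 585.81826613, 238.90563513]), 'orientation': array([-1.35689741, -0.94382974,  0.94589783]), 'ft_force': array([0.16659039, 0.66225679, 0.28144913]), 'moment': array([ 0.04325441,  0.00532822, -0.00576086]), 'width': 87.67698782341857}
{'mtx': array([[492.9102943 ,   0.        , 271.90903495],
       [  0.        , 492.9102943 , 210.07530565],
       [  0.        ,   0.        ,   1.        ]]), 'position': array([ 539.46997732,  -20.42550764, 1721.84550136]), 'orientation': array([ 0.06230569, -0.0634031 , -1.58397387])}
{'mtx': array([[324.00766162,   0.        , 276.69370931],
       [  0.        , 324.00766162, 210.59714014],
       [  0.        ,   0.        ,   1.        ]]), 
[... 1309 characters left out ...]
76.6, 194.6] 510 ((273.6883850097656, 194.9143829345703), (26.897188186645508, 20.855669021606445), 65.55604553222656)
side streak_center 0.92 [325.7, 187.6] 423 ((325.4999694824219, 188.50001525878906), (15.293599128723145, 29.611011505126953), 77.47119140625)
side streak_center 0.56 [250.5, 162.8] 562 ((251.65093994140625, 165.02830505371094), (26.235864639282227, 22.939210891723633), 74.05460357666016)
side black_center 0.64 [233.2, 215.5] 541 ((232.56488037109375, 213.58920288085938), (29.408584594726562, 20.80657386779785), 53.97262191772461)
side canister_center 0.92 [181.9, 139.7] 795 ((181.57608032226562, 142.5578155517578), (40.263736724853516, 22.60894203186035), 82.23483276367188)
```

```bash
python3 - <<'E'
import cv2
a=cv2.imread("pics/top0.png")[120:300,110:370]
cv2.imwrite("pics/top0c.png",cv2.resize(a,None,fx=3,fy=3,interpolation=cv2.INTER_CUBIC))
E
```

```text
(no output)
```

View pics/top0c.png

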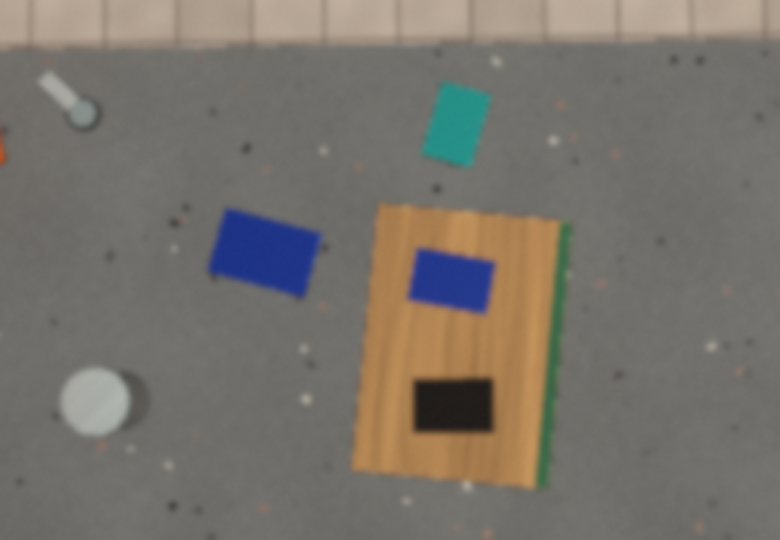

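View pics/side0.png

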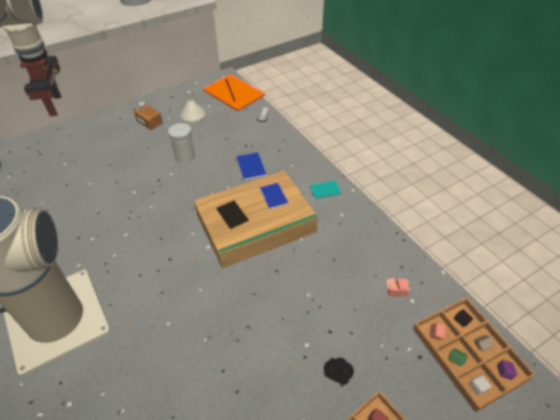

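The candidates for the streak plate in the top view are:
- large blue at (197,204), on the worktop
- small blue at (260,213), on the riser
- turquoise at (261,162)

The small blue one at (260,213) fits: it is the smaller of the blues, it lies on the riser, and it isn't turquoise. The enlarged crop confirms this. Black is at (260,255), the canister at (145,254), and the green stripe runs from about (299,194) to (291,282).

```bash
python3 - <<'E'
from h import *
print("toolR",Rm(get_obs()["orientation"]).round(3).tolist())
im=cv2.imread("pics/top0.png")
def rect(mask,z,n):
    p=np.argwhere(mask)[:,::-1].astype(float)
    h=cv2.convexHull(p.astype(np.float32))[:,0]
    w=np.array([ray("top",q,z)[:2] for q in h],np.float32)
    r=cv2.minAreaRect(w);c=np.mean([ray("top",q,z)[:2] for q in p],0)
    print(n,c.round(1),r)
for t,z in(("streak_center",78),("black_center",78)):
    pass
get_image("top")
for s in silhouettes("top","streak_center"):
    if abs(s["at"][0]-260)<8 and abs(s["at"][1]-213)<8: rect(s["pixels"],78,"blue net")
for s in silhouettes("top","riser"): rect(s["pixels"],70,"riser net"); 
for s in silhouettes("top","black_center"): rect(s["pixels"],78,"black net")
hsv=cv2.cvtColor(im,cv2.COLOR_BGR2HSV).astype(int);H,S,V=hsv[...,0],hsv[...,1],hsv[...,2]
box=np.zeros(H.shape,bool);box[198:232,240:282]=1
rect((H>105)&(H<130)&(S>120)&box,78,"blue col")
box[:]=0;box[180:290,225:305]=1
wood=((H>8)&(H<25)&(S>60)|((H>45)&(H<85)&(S>50)))&box
rect(wood,70,"riser col")
g=((H>45)&(H<85)&(S>60)&box); rect(g,70,"green")
box[:]=0;box[240:272,240:285]=1
rect((V<70)&box,78,"black col")
for px in [(236,187.5),(300,194),(228,276.5),(291.5,283)]: print(px,ray("top",px,70).round(1))
E
```

```text
toolR [[0.346, 0.0, -0.938], [0.938, -0.0, 0.346], [-0.0, -1.0, -0.0]]
blue net [658.8  18.2] ((658.9483032226562, 18.513084411621094), (89.02265167236328, 60.05332946777344), 79.69561767578125)Traceback (most recent call last):
  File "<stdin>", line 15, in <module>
  File "<stdin>", line 8, in rect
  File "h.py", line 9, in ray
    m=camera_model(c) if isinstance(c,str) else c
      ~~~~~~~~~~~~^^^
ValueError: time passes only in moves, steps and waits
```

```bash
sed -i 's/^def ray/from functools import lru_cache\n_cm=lru_cache(camera_model)\ndef ray/; s/m=camera_model(c) if isinstance/m=_cm(c) if isinstance/; s/m=camera_model(c);P/m=_cm(c);P/' h.py
python3 - <<'E'
from h import *
im=cv2.imread("pics/top0.png")
def rect(mask,z,n):
    p=np.argwhere(mask)[:,::-1].astype(float)
    h=cv2.convexHull(p.astype(np.float32))[:,0]
    w=np.array([ray("top",q,z)[:2] for q in h],np.float32)
    r=cv2.minAreaRect(w);c=np.mean([ray("top",q,z)[:2] for q in p],0)
    print(n,c.round(1),r)
hsv=cv2.cvtColor(im,cv2.COLOR_BGR2HSV).astype(int);H,S,V=hsv[...,0],hsv[...,1],hsv[...,2]
box=np.zeros(H.shape,bool);box[198:232,240:282]=1
rect((H>105)&(H<130)&(S>120)&box,78,"blue col")
box[:]=0;box[180:290,225:305]=1
rect(((H>45)&(H<85)&(S>60)&box),70,"green")
box[:]=0;box[240:272,240:285]=1
rect((V<70)&box,78,"black col")
for px in [(236,187.5),(300,194),(228,276.5),(291.5,283)]: print(px,ray("top",px,70).round(1))
E
```

```text
blue col [661.5  17.6] ((661.4254760742188, 17.552635192871094), (82.63117980957031, 52.71342086791992), 78.53519439697266)
green [578.6 -96. ] ((579.4981689453125, -96.10680389404297), (10.269139289855957, 292.169677734375), 83.8768310546875)
black col [523.4  15.9] ((521.9153442382812, 15.885467529296875), (79.81582641601562, 52.92650604248047), 89.19198608398438)
(236, 187.5) [749.8  97.6  70. ]
(300, 194) [ 724.7 -118.    70. ]
(228, 276.5) [452.1 126.6  70. ]
(291.5, 283) [427.7 -84.2  70. ]
```

>>> arm_command(targets=[[-21, 0, -34, 0], [-21, 0, -34, 0], [-21, 0, -34, 0], [-21, 0, -34, 0], [-21, 0, -34, 0], [-21, 0, -34, 0], [-21, 0, -34, 0], [-21, 0, -34, 0], [-21, 0, -34, 0], [-21, 0, -34, 0], [-21, 0, -34, 0], [-21, 0, -34, 0], [-21, 0, -34, 0], [-21, 0, -34, 0], [-21, 0, -34, 0], [-21, 0, -34, 0], [-21, 0, -34, 0], [-21, 0, -34, 0]], gripper=100)

```text
t: 2.15
ee_pos: [660.6, 17.8, 239.8]
orientation: [-1.356, -0.945, 0.944]
ft_force: [0.9, 0.2, -0.3]
width: 87.8
```

>>> arm_command(targets=[[0, 0, 0, 0.117], [0, 0, 0, 0.117], [0, 0, 0, 0.117], [0, 0, 0, 0.117], [0, 0, 0, 0.117], [0, 0, 0, 0.117], [0, 0, 0, 0.117], [0, 0, 0, 0.117], [0, 0, 0, 0.117], [0, 0, 0, 0.117], [0, 0, 0, 0.117], [0, 0, 0, 0.117], [0, 0, 0, 0], [0, 0, 0, 0]])

```text
t: 3.32
ee_pos: [659.6, 19.6, 239.7]
orientation: [-1.566, 0.144, -0.144]
ft_force: [1.0, 0.0, 0.1]
width: 88.1
```

```bash
cat > look.py <<'E'
from h import *
import sys
o=get_obs();Rt=Rm(o["orientation"]);cm=camera_model("wrist")
im=get_image("wrist");cv2.imwrite(f"pics/{sys.argv[1]}.png",im)
print(o["ee_pos"].round(1),"tool x yaw",np.degrees(np.arctan2(Rt[1,0],Rt[0,0])).round(2),"t",o["t"])
for t,z in(("streak_center",78),("black_center",78)):
    for s in silhouettes("wrist",t):
        p=np.argwhere(s["pixels"])[:,::-1].astype(np.float32);h=cv2.convexHull(p)[:,0]
        w=np.array([ray(cm,q,z)[:2] for q in h.astype(float)],np.float32);r=cv2.minAreaRect(w)
        print(t,round(s["conf"],2),s["at"],r,cv2.boundingRect(p))
E
python3 look.py w1
```

```text
[659.6  19.6 239.7] tool x yaw -10.51 t 3.3167
streak_center 0.85 [436.7, 157.2] ((818.2677001953125, 29.676471710205078), (50.14299774169922, 75.86529541015625), 73.61392211914062) (395, 128, 89, 60)
streak_center 0.77 [278.5, 194.2] ((662.80029296875, 18.989360809326172), (90.08419799804688, 59.82016372680664), 78.76773071289062) (248, 152, 63, 89)
streak_center 0.61 [275.5, 14.0] ((688.26513671875, 174.46539306640625), (23.603811264038086, 64.3609848022461), 79.486083984375) (237, 0, 78, 33)
black_center 0.62 [143.4, 220.1] ((524.9761352539062, 18.55135726928711), (90.97276306152344, 63.05549240112305), 89.53089141845703) (101, 175, 82, 92)
```

View pics/w1.png

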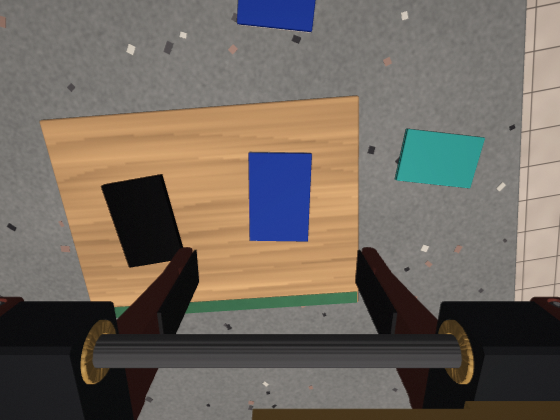

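The blue plate is at (278,194) in the wrist view, midway between the fingers. The stripe is at the lower edge, around rows 301–313. I'll descend and grip the plate across its 60 mm width with the tips just above the wood.

>>> arm_command(targets=[[2.5, 30, -0.5, 0.009], [0, 30, 0, 0], [0, 30, 0, 0], [0, 30, 0, 0], [0, 20, 0, 0], [0, 10, 0, 0], [0, 0, 0, 0], [0, 0, 0, 0]])

```text
t: 4.13
ee_pos: [662.3, 18.7, 89.9]
orientation: [-1.565, 0.153, -0.153]
ft_force: [-0.3, -0.1, -0.3]
width: 87.8
```

>>> arm_command(targets=[[0, 0, 0, 0], [0, 0, 0, 0], [0, 0, 0, 0], [0, 0, 0, 0], [0, 0, 0, 0], [0, 0, 0, 0], [0, 0, 0, 0], [0, 0, 0, 0]], gripper=50)

```text
t: 4.8
ee_pos: [662.2, 18.7, 90.0]
orientation: [-1.565, 0.154, -0.154]
ft_force: [-0.6, -0.8, 4.3]
width: 59.8
```

>>> arm_command(targets=[[0, 0, -5, 0], [0, 0, -10, -0.008], [0, 0, -10, -0.008], [0, 0, -10, -0.008], [0, 0, -10, -0.008], [0, 0, -10, -0.008], [0, 0, -10, -0.008], [0, 0, -10, -0.008], [0, 0, -10, -0.008], [0, 0, -10, -0.006], [0, 0, -5, 0], [0, 0, 0, 0], [0, 0, 0, 0]])

```text
t: 5.88
ee_pos: [645.5, -82.2, 90.0]
orientation: [-1.57, 0.099, -0.099]
ft_force: [-1.2, -3.2, 5.2]
width: 59.5
```

```bash
cat > edge.py <<'E'
from h import *
import sys
o=get_obs();Rt=Rm(o["orientation"])
for c in("wrist","top"):
    cm=camera_model(c);im=get_image(c);cv2.imwrite(f"pics/{sys.argv[1]}_{c}.png",im)
    hsv=cv2.cvtColor(im,cv2.COLOR_BGR2HSV).astype(int)
    g=(hsv[...,0]>45)&(hsv[...,0]<82)&(hsv[...,1]>70)
    n,l,st,_=cv2.connectedComponentsWithStats(g.astype(np.uint8))
    P=[]
    for k in range(1,n):
        if st[k,4]>20: 
            w=np.array([ray(cm,q[::-1].astype(float),70)[:2] for q in np.argwhere(l==k)]);P.append(w)
    w=np.vstack(P);w=w[(w[:,1]<-60)&(w[:,1]>-140)&(w[:,0]>420)&(w[:,0]<740)]
    b=[(w[(w[:,0]>x-8)&(w[:,0]<x+8),1].min(),x) for x in range(440,740,15) if ((w[:,0]>x-8)&(w[:,0]<x+8)).sum()>5]
    b=np.array(b);f=np.polyfit(b[:,1],b[:,0],1);f=np.polyfit(b[abs(np.polyval(f,b[:,1])-b[:,0])<3][:,1],b[abs(np.polyval(f,b[:,1])-b[:,0])<3][:,0],1)
    print(c,"edge y at 600,645:",np.polyval(f,[600,645]).round(1),"normal angle",np.degrees(np.arctan(f[0])).round(2),len(b))
print(o["ee_pos"].round(1),"yaw",np.degrees(np.arctan2(Rt[1,0],Rt[0,0])).round(2),"t",o["t"],o["ft_force"].round(1),o["width"])
E
python3 edge.py d1
```

```text
wrist edge y at 600,645: [-102.6 -108.1] normal angle -7.0 14Traceback (most recent call last):
  File "edge.py", line 15, in <module>
    b=np.array(b);f=np.polyfit(b[:,1],b[:,0],1);f=np.polyfit(b[abs(np.polyval(f,b[:,1])-b[:,0])<3][:,1],b[abs(np.polyval(f,b[:,1])-b[:,0])<3][:,0],1)
                               ~^^^^^
IndexError: too many indices for array: array is 1-dimensional, but 2 were indexed
```

View pics/d1_wrist.png

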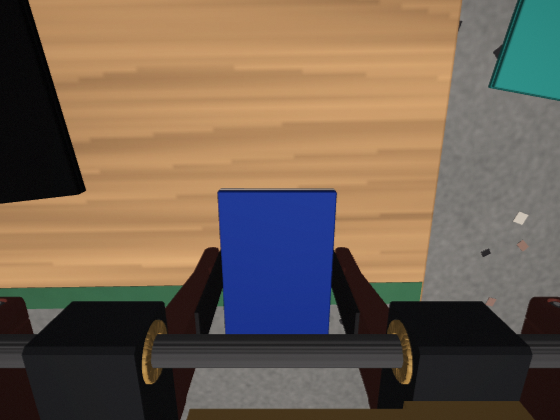

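Wrist view: the plate is square to the stripe with its far end at row 190, the stripe is at about rows 287–308, and the overhang is about 19 mm. I'll drag it 12 mm further, then release and check.

>>> arm_command(targets=[[0, 0, -4, 0], [0, 0, -4, 0], [0, 0, -4, 0], [0, 0, 0, 0], [0, 0, 0, 0]])

```text
t: 6.4
ee_pos: [644.1, -93.3, 90.0]
orientation: [-1.569, 0.099, -0.099]
ft_force: [-0.3, 0.9, 4.7]
width: 59.8
```

>>> arm_command(targets=[[0, 0, 0, 0], [0, 0, 0, 0], [0, 0, 0, 0], [0, 0, 0, 0], [0, 0, 0, 0]], gripper=85)

```text
t: 6.82
ee_pos: [643.9, -92.1, 89.3]
orientation: [-1.569, 0.1, -0.098]
ft_force: [0.2, -0.4, 0.2]
width: 74.7
```

```bash
sed -i 's/("wrist","top")/("wrist",)/' edge.py; python3 edge.py d2; python3 look.py w2
```

```text
wrist edge y at 600,645: [-104.4 -109.2] normal angle -6.1 14
[643.9 -92.1  89.3] yaw -7.22 t 6.8167 [ 0.2 -0.4  0.2] 74.73006014205029
[643.9 -92.   89.4] tool x yaw -7.22 t 6.8667
streak_center 0.7 [275.9, 259.8] ((645.2891235351562, -89.8250732421875), (84.5262451171875, 60.374874114990234), 82.72542572021484) (218, 191, 119, 143)
streak_center 0.62 [532.1, 43.7] ((772.8256225585938, 5.020633697509766), (31.30293846130371, 32.22834777832031), 73.21908569335938) (492, 0, 68, 85)
black_center 0.89 [25.7, 110.7] ((536.8307495117188, 10.977054595947266), (76.49784088134766, 42.297607421875), 89.07736206054688) (0, 0, 82, 184)
```

>>> arm_command(targets=[[0, 0, -12, 0], [0, 0, -13, 0], [0, 0, -12, 0], [0, 0, 0, 0], [0, 3, 0, 0], [0, 2.5, 0, 0], [0, 0, 0, 0]])

```text
t: 7.6
ee_pos: [639.1, -128.4, 83.4]
orientation: [-1.568, 0.1, -0.098]
ft_force: [-0.7, -0.1, -0.5]
width: 74.9
```

>>> arm_command(targets=[[0, 0, 0, 0], [0, 0, 0, 0], [0, 0, 0, 0], [0, 0, 0, 0], [0, 0, 0, 0], [0, 0, 0, 0]], gripper=50)

```text
t: 8.1
ee_pos: [639.6, -128.4, 84.2]
orientation: [-1.568, 0.099, -0.099]
ft_force: [-0.5, 0.3, -0.1]
width: 59.6
```

```bash
python3 look.py w3;python3 -c "
from h import *
cv2.imwrite('pics/s3.png',cv2.resize(get_image('side')[150:280,180:340],None,fx=4,fy=4,interpolation=2))"
```

```text
[ 639.6 -128.4   84.2] tool x yaw -7.21 t 8.1
streak_center 0.69 [538.2, 4.8] ((761.7420043945312, -18.168228149414062), (5.525594711303711, 22.150043487548828), 74.04808044433594) (509, 0, 51, 17)
black_center 0.95 [21.9, 55.6] ((543.6934204101562, -8.61021614074707), (38.70610809326172, 28.034568786621094), 89.1675796508789) (0, 0, 61, 103)
```

View pics/s3.png

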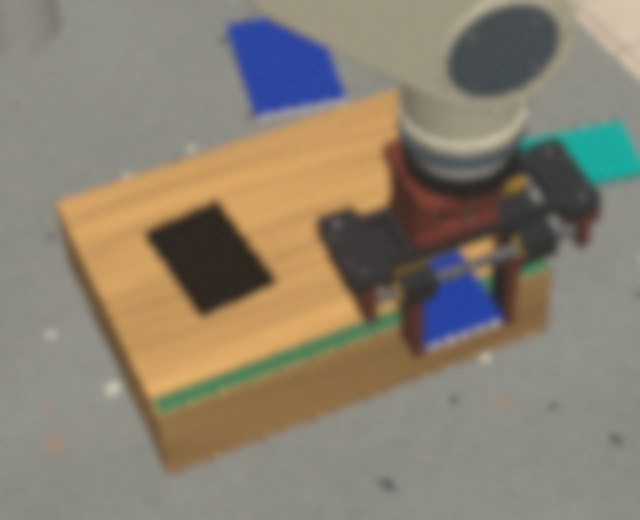

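Side view: the fingers hold the plate's overhanging end from just outside the edge, and the black plate is untouched. A down-pointing tool can't rotate the plate by lifting this end. Instead I'll regrip at mid-length near the fingertips, and turn the plate in the pads by pushing it against the riser's edges.

>>> arm_command(targets=[[0, 0, 0, 0], [0, 0, 0, 0], [0, 0, 0, 0], [0, 0, 0, 0], [0, 0, 0, 0], [0, -4, 0, 0], [0, 0, 0, 0]], gripper=85)

```text
t: 8.88
ee_pos: [639.9, -128.6, 88.8]
orientation: [-1.569, 0.098, -0.1]
ft_force: [0.7, 0.2, 0.4]
width: 75.2
```

>>> arm_command(targets=[[0, 0, 12, 0], [0, 0, 12, 0], [0, 0, 12, 0], [0, 0, 0, 0], [0, 0, 0, 0]])

```text
t: 9.3
ee_pos: [644.2, -91.4, 88.1]
orientation: [-1.569, 0.097, -0.097]
ft_force: [0.3, -0.8, 0.1]
width: 74.9
```

>>> arm_command(targets=[[0, 0, 0, 0], [0, 0, 0, 0], [0, 0, 0, 0], [0, 0, 0, 0], [0, 0, 0, 0], [0, 0, 0, 0]], gripper=50)

```text
t: 9.8
ee_pos: [644.0, -93.2, 88.2]
orientation: [-1.569, 0.099, -0.099]
ft_force: [-0.4, -0.4, -0.4]
width: 59.6
```

```bash
python3 look.py w4 | head -2
```

```text
[644.  -93.2  88.2] tool x yaw -7.24 t 9.8
streak_center 0.79 [532.9, 41.3] ((771.877197265625, 4.1986541748046875), (30.191307067871094, 31.433534622192383), 73.5826644897461) (494, 0, 66, 82)
```

>>> arm_command(targets=[[0, -10, 0, 0], [0, -10, 0, 0], [0, 0, -15, 0], [0, 0, -15, 0], [0, 0, -14, 0], [0, 0, 0, 0], [0, 10, 0, 0], [0, 8, 0, 0], [0, 4, 0, 0], [0, 3, 0, 0], [0, 3, 0, 0], [0, 0, 0, 0]])

```text
t: 10.95
ee_pos: [638.2, -136.4, 79.5]
orientation: [-1.569, 0.099, -0.097]
ft_force: [-1.6, -1.9, 4.7]
width: 59.6
```

```bash
python3 look.py w5 ;python3 -c "
from h import *
print(get_obs()['ft_force'],get_obs()['moment'])
cv2.imwrite('pics/s5.png',cv2.resize(get_image('side')[150:280,180:340],None,fx=3,fy=3,interpolation=2))
cv2.imwrite('pics/c5.png',np.hstack([cv2.resize(cv2.imread('pics/w5.png'),(440,330)),cv2.resize(cv2.imread('pics/s5.png'),(360,330))]))"
```

```text
[ 638.2 -136.4   79.5] tool x yaw -7.18 t 10.95
streak_center 0.65 [276.5, 260.3] ((639.9434814453125, -129.9019775390625), (74.98918914794922, 61.08140182495117), 82.85736846923828) (212, 197, 129, 135)
black_center 0.79 [21.1, 42.5] ((546.499267578125, -13.826107025146484), (29.705286026000977, 22.413066864013672), 87.644775390625) (0, 0, 51, 83)
[-2.04769821 -1.79603784  2.8758002 ] [-0.44242586  0.40621441  0.02615112]
```

View pics/c5.png

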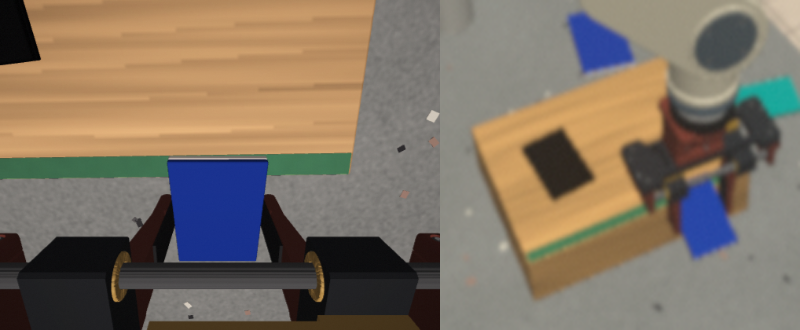

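It is pivoting in the pads with only about 5 N on the tool. I'll continue.

>>> arm_command(targets=[[0, 3, 0, 0], [0, 3, 0, 0], [0, 3, 0, 0], [0, 3, 0, 0], [0, 3, 0, 0], [0, 3, 0, 0], [0, 0, 0, 0]])

```text
t: 11.73
ee_pos: [639.5, -136.4, 62.5]
orientation: [-1.569, 0.097, -0.1]
ft_force: [0.2, -2.1, 6.0]
width: 59.9
```

```bash
cat > cmb.py <<'E'
from h import *
import sys
n=sys.argv[1];o=get_obs();print(o["t"],o["ee_pos"].round(1),o["ft_force"].round(1),o["width"].round(1))
w=get_image("wrist");s=get_image("side")[110:270,170:345]
cv2.imwrite(f"pics/{n}.png",np.hstack([cv2.resize(w,(440,330)),cv2.resize(s,(360,330),interpolation=2)]))
E
python3 cmb.py c6
```

```text
Traceback (most recent call last):
  File "cmb.py", line 3, in <module>
    n=sys.argv[1];o=get_obs();print(o["t"],o["ee_pos"].round(1),o["ft_force"].round(1),o["width"].round(1))
                                                                                       ^^^^^^^^^^^^^^^^
AttributeError: 'float' object has no attribute 'round'
```

```bash
sed -i 's/o\["width"\].round(1)/o["width"]/' cmb.py; python3 cmb.py c6
```

```text
11.7333 [ 639.5 -136.4   62.5] [ 0.2 -2.1  6. ] 59.90370044874149
```

View pics/c6.png

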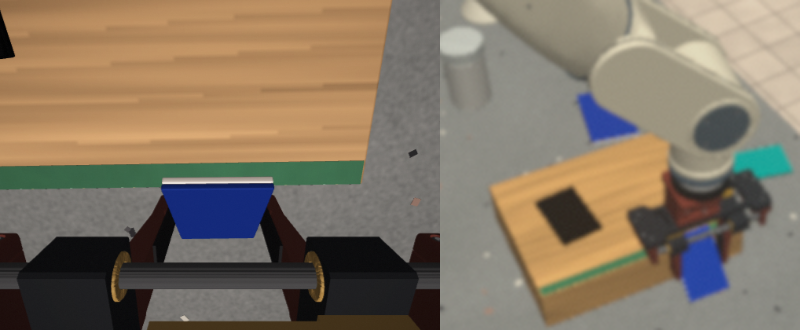

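The tilt is about 45°, with the outer end down. Next I'll lift it, carry it beyond the riser's left edge, and use that edge to complete the turn.

>>> arm_command(targets=[[0, -15, 0, 0], [0, -20, 0, 0], [0, -20, 0, 0], [0, -20, 0, 0], [0, -20, 0, 0], [0, 0, 15, 0], [0, 0, 27, 0], [0, 0, 27, 0], [0, 0, 27, 0], [0, 0, 27, 0], [0, 0, 27, 0], [0, 0, 27, 0], [0, 0, 27, 0], [0, 0, 27, 0], [0, 0, 27, 0], [0, 0, 25, 0], [0, 0, 10, 0], [0, 0, 0, 0], [0, 0, 0, 0]])

```text
t: 13.42
ee_pos: [674.6, 154.6, 156.4]
orientation: [-1.569, 0.099, -0.097]
ft_force: [0.3, -0.1, -1.9]
width: 59.8
```

```bash
python3 cmb.py c7
```

```text
13.4167 [674.6 154.6 156.4] [ 0.3 -0.1 -1.9] 59.765089155075
```

View pics/c7.png

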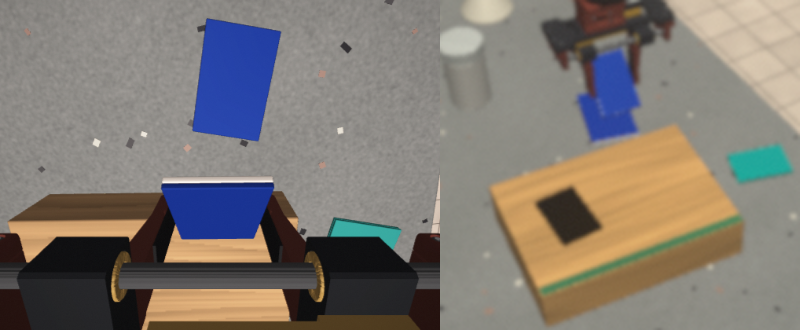

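```bash
python3 -c "
from h import *
c=camera_model('wrist')
for q in((40,222),(120,219),(290,217)): print(ray(c,(q[0]*560/440,q[1]*420/330),70).round(1))"
```

```text
[488.  125.8  70. ]
[570.7 118.8  70. ]
[743.9  99.1  70. ]
```

>>> arm_command(targets=[[0, 20, 0, 0], [0, 18, 0, 0], [0, 10, 0, 0], [0, 0, 0, 0], [0, 0, -8, 0], [0, 0, -6, 0], [0, 0, -6, 0], [0, 0, -6, 0], [0, 0, -6, 0], [0, 0, -6, 0], [0, 0, -6, 0], [0, 0, -6, 0], [0, 0, -6, 0], [0, 0, -6, 0], [0, 0, 0, 0]])

```text
t: 14.77
ee_pos: [669.1, 91.9, 112.9]
orientation: [-1.568, 0.095, -0.103]
ft_force: [-1.1, -0.4, 1.1]
width: 46.5
```

```bash
python3 cmb.py c8
```

```text
14.7667 [669.1  91.9 112.9] [-1.1 -0.4  1.1] 46.52995596494128
```

View pics/c8.png

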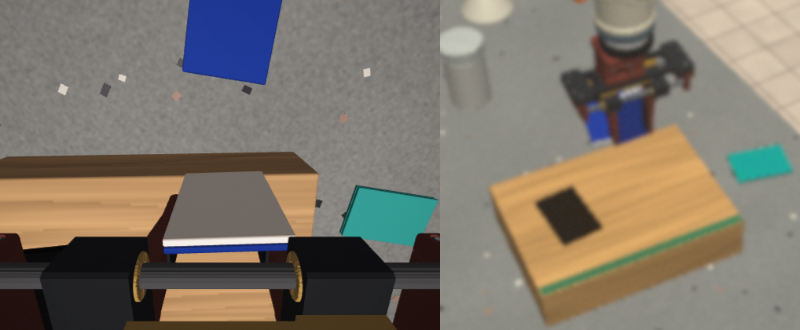

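The fingers have closed past 60 mm, so the plate has slipped from the pads. It is past vertical, with its white face towards the camera, and seems to be leaning on the fingers. I'll get its pose by PnP before moving.

```bash
cat > pnp.py <<'E'
from h import *
def pnp(px,cm):
    X=np.array([[45,-30,0],[45,30,0],[-45,30,0],[-45,-30,0]],float)
    px=np.array(px,float)
    n,rv,tv,e=cv2.solvePnPGeneric(X,px,np.array(cm["mtx"]),None,flags=cv2.SOLVEPNP_IPPE)
    F=np.diag([1,-1,-1.]);C=Rm(cm["orientation"])
    for r,t,ee in zip(rv,tv,e):
        M=cv2.Rodrigues(r)[0]
        W=(C@F@(M@X.T+t)).T+cm["position"]
        print("err",ee,"corners");print(W.round(0))
E
python3 - <<'E'
from pnp import *
im=cv2.imread("pics/c8.png")[:,:440]
cm=camera_model("wrist")
print(get_obs()["ee_pos"],get_obs()["width"])
# order O-left,O-right,F-right,F-left
pnp(np.array([(183,173),(262,171),(295,238),(165,238)])*[560/440,420/330],cm)
E
```

```text
[668.23371719  91.9696829  111.02424613] 44.34221884375771
err [1.62571599] corners
[[646. 113.  68.]
 [706. 106.  67.]
 [707. 106. 157.]
 [647. 113. 158.]]
err [33.12668559] corners
[[648. 151. 173.]
 [708. 146. 176.]
 [705.  77. 118.]
 [645.  83. 114.]]
```

```bash
python3 - <<'E'
from h import *
im=get_image("wrist"); cv2.imwrite("pics/w9.png",im[190:340,150:430])
s=get_image("side"); cv2.imwrite("pics/c9.png",np.vstack([cv2.resize(im[190:340,150:430],None,fx=2,fy=2),cv2.resize(s[110:200,200:340],(560,280),interpolation=2)]))
E
```

```text
(no output)
```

View pics/c9.png

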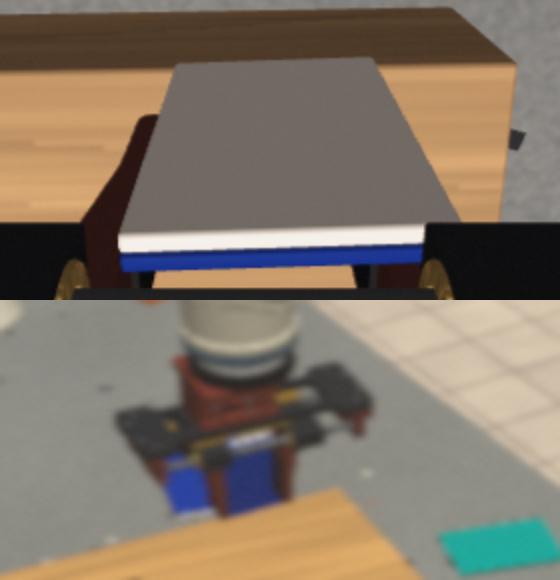

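```bash
python3 - <<'E'
from pnp import *
cm=camera_model("wrist");o=get_obs();print(o["t"],o["ee_pos"],o["width"],o["ft_force"])
pnp(np.array([(177,65),(375,58),(463,225),(119,235)])*.5+[150,190],cm)
E
```

```text
14.9667 [667.98789309  92.17809252 109.84342009] 43.92793649646707 [-0.48698619  0.59807466 -0.05429203]
err [0.39325297] corners
[[648. 112.  68.]
 [708. 107.  69.]
 [708. 107. 159.]
 [648. 113. 158.]]
err [37.31581033] corners
[[649. 152. 177.]
 [709. 148. 180.]
 [707.  80. 121.]
 [647.  84. 118.]]
```

PnP fits to 0.4 px. The plate is standing upright on its end (z 68–158) right at the riser's left edge, white face outward, with the fingers behind it. I'll check that it is at rest, then back off gently, open, straddle it and regrip near the top.

>>> arm_command(targets=[[0, 0, -1, 0], [0, 0, -2, 0]])

```text
t: 15.13
ee_pos: [667.2, 89.6, 109.0]
orientation: [-1.569, 0.099, -0.099]
ft_force: [-0.1, -0.2, -0.4]
width: 44.2
```

```bash
python3 - <<'E'
from h import *
im=get_image("wrist");cv2.imwrite("pics/w10.png",im); o=get_obs();print(o["t"],o["ee_pos"],o["ft_force"])
a=cv2.imread("pics/w9.png")
cv2.imwrite("pics/c10.png",np.vstack([cv2.resize(im[190:340,150:430],None,fx=2,fy=2),cv2.resize(get_image("side")[110:200,200:340],(560,280),interpolation=2)]))
E
```

```text
15.1833 [667.12497913  89.20026171 108.85313306] [-0.13275884  1.11260273 -0.41669287]
```

View pics/c10.png

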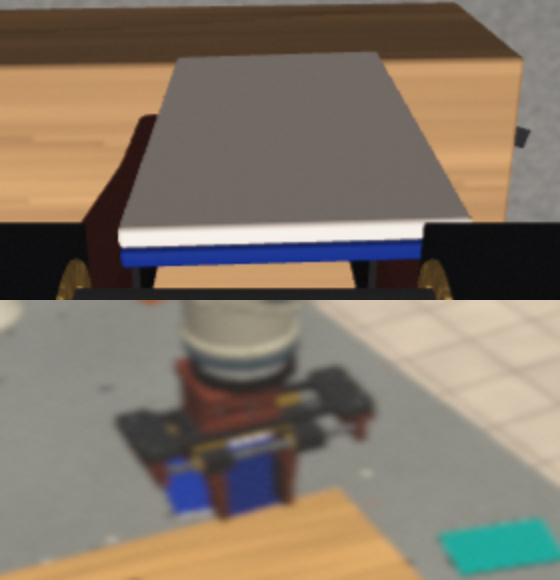

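```bash
python3 - <<'E'
from pnp import *
cm=camera_model("wrist")
pnp(np.array([(177,58),(377,52),(471,217),(119,229)])*.5+[150,190],cm)
E
```

```text
err [0.3664283] corners
[[648. 112.  69.]
 [708. 106.  69.]
 [708. 107. 159.]
 [648. 112. 159.]]
err [40.0226442] corners
[[648. 151. 179.]
 [708. 147. 183.]
 [707.  80. 123.]
 [647.  84. 119.]]
```

The plate didn't move while the fingers backed off 3 mm, so it stands on its own. Continuing with the straddle.

>>> arm_command(targets=[[0, 0, -4, 0], [0, 0, -8, 0], [0, 0, -8, 0], [0, 0, 0, 0], [0, -12, 0, 0], [0, -12, 0, 0], [0, -13, 0, 0]])

```text
t: 15.82
ee_pos: [664.9, 69.9, 147.6]
orientation: [-1.568, 0.099, -0.099]
ft_force: [-0.1, -0.2, 0.2]
width: 43.7
```

>>> arm_command(targets=[[4, 0, 0, 0], [5, 0, 0, 0], [0, 0, 0, 0], [0, 0, 0, 0], [0, 0, 0, 0], [0, 0, 0, 0], [0, 0, 0, 0], [0, 0, 0, 0], [0, 0, 0, 0], [0, 0, 0, 0]], gripper=100)

```text
t: 16.65
ee_pos: [673.6, 68.7, 146.1]
orientation: [-1.569, 0.099, -0.099]
ft_force: [0.2, -0.1, -0.3]
width: 87.7
```

```bash
python3 - <<'E'
from h import *
o=get_obs();cm=camera_model("wrist");im=get_image("wrist");cv2.imwrite("pics/w11.png",im)
print(o["t"],o["ee_pos"],o["width"],o["ft_force"])
for X in([648,112,159],[708,106.5,159],[648,112,69],[708,106.5,69]):
    P=((np.array(X)-cm["position"])@Rm(cm["orientation"]))*[1,-1,-1];q=np.array(cm["mtx"])@P;print("pred",(q[:2]/q[2]).round(0))
for s in silhouettes("wrist","streak_center"):
    p=np.argwhere(s["pixels"])[:,::-1].astype(np.float32);print(s["conf"],s["at"],cv2.boundingRect(p),cv2.approxPolyDP(cv2.convexHull(p),5,True).reshape(-1,2).tolist(),im[int(s["at"][1]),int(s["at"][0])])
E
```

```text
16.65 [673.55516658  68.74819353 146.09011653] 87.69836179332539 [ 0.16241266 -0.10160238 -0.30432549]
pred [203. 216.]
pred [342. 211.]
pred [231. 175.]
pred [317. 172.]
0.74 [271.3, 204.0] (202, 171, 140, 59) [[341.0, 209.0], [340.0, 224.0], [205.0, 229.0], [202.0, 217.0], [232.0, 173.0], [316.0, 171.0]] [ 90  95 103]
0.6 [283.4, 35.7] (228, 0, 110, 79) [[337.0, 0.0], [322.0, 78.0], [228.0, 62.0], [233.0, 0.0]] [138  53  29]
```

The silhouette matches the predicted upright pose within about 2 px. I'll move in and grip.

>>> arm_command(targets=[[0, 0, 8, 0], [0, 0, 8, 0], [0, 0, 8, 0], [0, 0, 8, 0], [0, 0, 5, 0], [0, 0, 0, 0], [0, 0, 0, 0]])

```text
t: 17.33
ee_pos: [678.2, 106.0, 146.1]
orientation: [-1.569, 0.098, -0.098]
ft_force: [0.3, -0.0, 1.1]
width: 88.0
```

>>> arm_command(targets=[[0, 0, 0, 0], [0, 0, 0, 0], [0, 0, 0, 0], [0, 0, 0, 0], [0, 0, 0, 0], [0, 0, 0, 0], [0, 0, 0, 0], [0, 0, 0, 0]], gripper=50)

```text
t: 18.0
ee_pos: [678.2, 105.3, 146.1]
orientation: [-1.569, 0.099, -0.099]
ft_force: [-0.4, -0.9, 1.0]
width: 59.6
```

>>> arm_command(targets=[[0, -5, 0, 0], [0, 0, 6, 0], [0, 0, 7, 0], [0, 0, 0, 0], [0, 10, 0, 0], [0, 15, 0, 0], [0, 10, 0, 0], [0, 0, 0, 0], [0, 0, -6, 0], [0, 0, -6, 0], [0, 0, -6, 0], [0, 0, -6, 0], [0, 0, -6, 0], [0, 0, 0, 0]])

```text
t: 19.17
ee_pos: [676.1, 88.5, 116.6]
orientation: [-1.567, 0.1, -0.1]
ft_force: [-0.7, 5.8, -2.3]
width: 59.6
```

```bash
cat > st.py <<'E'
from h import *
import sys
o=get_obs();cm=camera_model("wrist");im=get_image("wrist");cv2.imwrite(f"pics/{sys.argv[1]}.png",im)
print(o["t"],o["ee_pos"].round(1),o["width"],o["ft_force"].round(1))
for s in silhouettes("wrist","streak_center"):
    p=np.argwhere(s["pixels"])[:,::-1].astype(np.float32);a=s["at"];print(round(s["conf"],2),a,cv2.approxPolyDP(cv2.convexHull(p),4,True).reshape(-1,2).tolist(),im[int(a[1]),int(a[0])])
E
python3 st.py w12
```

```text
19.1667 [676.1  88.5 116.6] 59.577101526720995 [-0.7  5.8 -2.3]
0.91 [274.9, 243.2] [[339.0, 290.0], [215.0, 293.0], [212.0, 279.0], [232.0, 186.0], [318.0, 183.0], [340.0, 273.0]] [107 113 122]
0.68 [481.2, 269.8] [[547.0, 251.0], [520.0, 308.0], [427.0, 295.0], [423.0, 290.0], [445.0, 231.0]] [147 154  51]
0.67 [285.2, 47.5] [[346.0, 0.0], [326.0, 102.0], [224.0, 86.0], [232.0, 0.0]] [148  56  30]
```

```bash
python3 - <<'E'
from pnp import *
cm=camera_model("wrist")
pnp([(232,186),(318,183),(340,273),(212,279)],cm)
E
```

```text
err [0.36593448] corners
[[650. 124.  41.]
 [710. 119.  41.]
 [708.  95. 128.]
 [648. 100. 128.]]
err [17.75977854] corners
[[654. 147. 136.]
 [713. 141. 134.]
 [705.  69.  81.]
 [645.  74.  83.]]
```

>>> arm_command(targets=[[0, 0, -6, 0], [0, 0, -6, 0], [0, 0, -6, 0], [0, 0, -6, 0], [0, 0, -6, 0], [0, 0, 0, 0]])

```text
t: 19.77
ee_pos: [672.5, 57.3, 116.6]
orientation: [-1.569, 0.099, -0.1]
ft_force: [-0.4, 0.9, 2.0]
width: 59.0
```

```bash
python3 st.py w13
```

```text
19.7667 [672.5  57.3 116.6] 58.97700372201156 [-0.4  0.9  2. ]
0.96 [488.4, 238.4] [[555.0, 215.0], [528.0, 277.0], [429.0, 260.0], [449.0, 196.0]] [130 136  44]
0.69 [280.8, 24.9] [[338.0, 0.0], [325.0, 57.0], [220.0, 38.0], [224.0, 0.0]] [131  49  27]
0.63 [271.9, 216.9] [[338.0, 287.0], [214.0, 287.0], [227.0, 139.0], [325.0, 138.0], [341.0, 272.0]] [147 155 167]
```

```bash
python3 - <<'E'
from pnp import *
cm=camera_model("wrist")
pnp([(227,139),(325,138),(341,272),(212,275)],cm)
E
```

```text
err [0.62262091] corners
[[652. 127.  57.]
 [711. 120.  58.]
 [705.  66. 129.]
 [645.  73. 129.]]
err [13.46217984] corners
[[653. 133. 125.]
 [712. 126. 124.]
 [702.  44.  89.]
 [643.  51.  90.]]
```

White face up at about 53°, but PnP shows the held end only just inside the pads. I'll lower along an arc about the riser's corner so the plate isn't pulled out.

>>> arm_command(targets=[[0, 3.6, -3.6, 0], [0, 3.9, -3.3, 0], [0, 4.2, -3, 0], [0, 0, 0, 0]])

```text
t: 20.2
ee_pos: [670.7, 48.3, 103.4]
orientation: [-1.569, 0.1, -0.099]
ft_force: [1.1, 0.7, 2.1]
width: 58.9
```

```bash
python3 st.py w14
```

```text
20.2 [670.7  48.3 103.4] 58.87545000598647 [1.1 0.7 2.1]
0.95 [500.0, 235.6] [[559.0, 206.0], [559.0, 244.0], [542.0, 276.0], [437.0, 257.0], [460.0, 189.0]] [121 128  41]
0.89 [274.6, 204.0] [[340.0, 285.0], [212.0, 284.0], [222.0, 117.0], [330.0, 116.0]] [163 172 184]
0.84 [286.4, 14.8] [[340.0, 0.0], [329.0, 41.0], [223.0, 23.0], [217.0, 17.0], [218.0, 0.0]] [120  44  24]
```

```bash
python3 - <<'E'
from pnp import *
im=cv2.imread("pics/w14.png")
for r in range(262,292,2): print(r,im[r,275].tolist(),im[r,240].tolist())
cm=camera_model("wrist")
pnp([(222,117),(330,116),(341,276),(211,277)],cm)
E
```

```text
262 [163, 172, 185] [162, 172, 183]
264 [162, 171, 184] [162, 173, 184]
266 [163, 171, 184] [163, 173, 184]
268 [162, 171, 183] [163, 173, 184]
270 [164, 173, 185] [163, 173, 184]
272 [162, 171, 184] [163, 173, 184]
274 [162, 171, 184] [163, 173, 184]
276 [163, 172, 185] [162, 172, 184]
278 [163, 173, 184] [163, 173, 185]
280 [163, 172, 184] [163, 172, 184]
282 [163, 172, 183] [162, 172, 183]
284 [200, 210, 222] [192, 202, 215]
286 [108, 80, 79] [122, 85, 79]
288 [96, 141, 185] [94, 138, 182]
290 [95, 140, 184] [96, 141, 185]
err [0.57757978] corners
[[652. 131.  60.]
 [711. 124.  60.]
 [703.  56. 119.]
 [643.  63. 118.]]
err [10.28967554] corners
[[652. 133. 108.]
 [712. 125. 106.]
 [701.  38.  86.]
 [641.  46.  88.]]
```

```bash
python3 - <<'E'
from pnp import *
cm=camera_model("wrist")
pnp([(222,117),(330,116),(340,283),(211,284)],cm)
E
```

```text
err [0.45221346] corners
[[652. 131.  63.]
 [711. 124.  65.]
 [702.  51. 116.]
 [642.  58. 115.]]
err [8.60494293] corners
[[652. 132. 101.]
 [712. 125.  99.]
 [700.  36.  90.]
 [641.  44.  92.]]
```

>>> arm_command(targets=[[0, 4.2, -2.6, 0], [0, 4, -2.5, 0], [0, 0, 0, 0], [0, 0, -4, 0], [0, 0, -6, 0], [0, 0, -7, 0], [0, 0, -7, 0], [0, 0, -7, 0], [0, 0, -7, 0], [0, 0, 0, 0]])

```text
t: 21.13
ee_pos: [665.4, 4.3, 96.4]
orientation: [-1.569, 0.1, -0.1]
ft_force: [0.0, -1.1, 2.2]
width: 59.2
```

```bash
python3 st.py w15; python3 - <<'E'
import cv2
im=cv2.imread("pics/w15.png")
print([(r,im[r,275].tolist()) for r in range(270,300,3)])
E
```

```text
21.1333 [665.4   4.3  96.4] 59.15067386362568 [ 0.  -1.1  2.2]
0.95 [507.7, 182.1] [[558.0, 228.0], [450.0, 209.0], [476.0, 132.0], [559.0, 146.0]] [106 113  35]
0.84 [273.7, 193.3] [[340.0, 285.0], [212.0, 285.0], [214.0, 97.0], [337.0, 97.0]] [170 180 192]
[(270, [171, 180, 193]), (273, [172, 181, 193]), (276, [172, 181, 193]), (279, [171, 181, 192]), (282, [171, 181, 193]), (285, [176, 186, 198]), (288, [74, 111, 148]), (291, [76, 114, 152]), (294, [80, 118, 157]), (297, [79, 117, 157])]
```

```bash
python3 - <<'E'
from pnp import *
pnp([(214,97),(337,97),(340,285),(211,285)],camera_model("wrist"))
E
```

```text
err [0.34006667] corners
[[648.  97.  76.]
 [707.  90.  76.]
 [697.   6. 108.]
 [637.  14. 108.]]
err [3.54105872] corners
[[648.  97.  88.]
 [707.  89.  88.]
 [696.   1.  98.]
 [636.   8.  99.]]
```

>>> arm_command(targets=[[0, 0, -5, 0], [0, 0, -8, 0], [0, 0, -8, 0], [0, 0, -8, 0], [0, 0, -8, 0], [0, 0, -8, 0], [0, 0, -8, 0], [0, 0, -8, 0], [0, 0, -8, 0], [0, 0, -8, 0], [0, 0, -8, 0], [0, 0, -8, 0], [0, 0, -8, 0], [0, 0, -8, 0], [0, 0, -8, 0], [0, 0, -8, 0], [0, 0, -3, 0], [0, 0, 0, 0]])

```text
t: 22.73
ee_pos: [649.5, -121.9, 96.3]
orientation: [-1.569, 0.1, -0.1]
ft_force: [-0.9, -0.9, 2.0]
width: 59.6
```

```bash
python3 st.py w16; python3 edge.py e16
```

```text
22.7333 [ 649.5 -121.9   96.3] 59.630405217626226 [-0.9 -0.9  2. ]
0.89 [274.1, 191.7] [[340.0, 284.0], [212.0, 285.0], [214.0, 98.0], [336.0, 96.0]] [176 186 198]
0.81 [525.7, 16.2] [[559.0, 40.0], [482.0, 25.0], [487.0, 0.0], [559.0, 0.0]] [105 110  34]
wrist edge y at 600,645: [-104.4 -109.2] normal angle -6.18 12
[ 649.7 -121.2   96.4] yaw -7.23 t 22.8333 [-0.6 -1.8  2. ] 59.004120936181614
```

>>> arm_command(targets=[[0, 0, -3, 0], [0, 4, -1, 0], [0, 4, -1, 0], [0, 4, -0.5, 0], [0, 4, -0.5, 0], [0, 4, -0.5, 0], [0, 4, 0, 0], [0, 3, 0, 0], [0, 0, 0, 0]])

```text
t: 23.63
ee_pos: [648.4, -127.0, 68.4]
orientation: [-1.568, 0.1, -0.098]
ft_force: [0.0, 0.1, 0.5]
width: 59.1
```

```bash
python3 st.py w17
```

```text
23.6333 [ 648.4 -127.    68.4] 59.06917475548938 [0.  0.1 0.5]
0.75 [272.7, 178.8] [[349.0, 80.0], [341.0, 285.0], [213.0, 287.0], [199.0, 82.0]] [184 192 206]
```

```bash
python3 - <<'E'
from pnp import *
pnp([(199.5,81),(349,79.5),(341,286),(212,287)],camera_model("wrist"))
E
```

```text
err [0.07308702] corners
[[ 631.  -30.   75.]
 [ 690.  -37.   75.]
 [ 680. -126.   82.]
 [ 620. -119.   82.]]
err [5.39814406] corners
[[ 631.  -28.   61.]
 [ 690.  -35.   60.]
 [ 681. -117.   96.]
 [ 622. -110.   97.]]
```

>>> arm_command(targets=[[0, 2, 0, 0], [0, 2, 0, 0], [0, 1.5, 0, 0], [0, 0, 0, 0]])

```text
t: 24.07
ee_pos: [648.8, -127.2, 63.7]
orientation: [-1.569, 0.099, -0.099]
ft_force: [-0.6, -0.9, 1.9]
width: 59.3
```

```bash
python3 st.py w18
```

```text
24.0667 [ 648.8 -127.2   63.7] 59.27087096633635 [-0.6 -0.9  1.9]
0.94 [271.9, 175.6] [[350.0, 79.0], [340.0, 286.0], [214.0, 287.0], [197.0, 82.0]] [181 190 203]
0.65 [546.2, 2.2] [[559.0, 9.0], [522.0, 0.0], [559.0, 0.0]] [45 48 14]
```

```bash
python3 - <<'E'
from pnp import *
pnp([(197,81),(350.5,79),(341,286),(212,287.5)],camera_model("wrist"))
E
```

```text
err [0.207274] corners
[[ 631.  -30.   74.]
 [ 690.  -37.   74.]
 [ 680. -126.   76.]
 [ 621. -119.   76.]]
err [7.20094855] corners
[[ 631.  -28.   55.]
 [ 691.  -35.   54.]
 [ 682. -115.   96.]
 [ 622. -108.   96.]]
```

>>> arm_command(targets=[[0, 1.5, 0, 0], [0, 0, 0, 0]])

```text
t: 24.33
ee_pos: [648.9, -127.3, 63.3]
orientation: [-1.569, 0.099, -0.099]
ft_force: [-4.1, -0.9, 10.9]
width: 58.9
```

Contact with the riser is made (11 N) and the plate is flat. I'll release, regrip at mid-length, and slide it fully onto the riser.

>>> arm_command(targets=[[0, 0, 0, 0], [0, 0, 0, 0], [0, 0, 0, 0], [0, 0, 0, 0], [0, 0, 0, 0], [0, 0, 0, 0]], gripper=90)

```text
t: 24.83
ee_pos: [648.7, -127.1, 62.1]
orientation: [-1.569, 0.099, -0.099]
ft_force: [-0.5, -0.9, -0.5]
width: 79.4
```

>>> arm_command(targets=[[0, -10, 0, 0], [0, -10, 0, 0], [0, -5, 0, 0], [0, 0, 0, 0], [0, 0, 0, 0]])

```text
t: 25.25
ee_pos: [649.3, -127.3, 88.3]
orientation: [-1.569, 0.098, -0.1]
ft_force: [-0.1, 1.2, -0.2]
width: 79.0
```

```bash
python3 look.py w19
```

```text
[ 649.3 -127.3   88.3] tool x yaw -7.22 t 25.25
streak_center 0.91 [274.5, 169.4] ((655.6304931640625, -77.83967590332031), (90.7593002319336, 60.313838958740234), 83.2938003540039) (208, 82, 132, 183)
streak_center 0.87 [529.2, 10.1] ((770.8587036132812, -17.70063591003418), (9.358129501342773, 32.14761734008789), 76.39238739013672) (488, 0, 72, 27)
black_center 0.57 [14.8, 64.5] ((552.9561157226562, -9.984676361083984), (45.06889343261719, 19.826101303100586), 68.36392211914062) (0, 0, 46, 107)
```

>>> arm_command(targets=[[0, -1, 12, 0], [0, 0, 13, 0], [0, 0, 13, 0], [0, 0, 11, 0], [0, 0, 0, 0]])

```text
t: 25.82
ee_pos: [655.2, -75.6, 88.1]
orientation: [-1.568, 0.097, -0.097]
ft_force: [0.2, 0.8, -0.3]
width: 78.7
```

>>> arm_command(targets=[[0, 0, 0, 0], [0, 0, 0, 0], [0, 0, 0, 0], [0, 0, 0, 0], [0, 0, 0, 0], [0, 0, 0, 0], [0, 0, 0, 0]], gripper=50)

```text
t: 26.4
ee_pos: [654.9, -79.0, 88.3]
orientation: [-1.569, 0.099, -0.099]
ft_force: [-0.2, -0.7, -0.4]
width: 59.6
```

>>> arm_command(targets=[[0, 0, 5, 0], [0, 0, 8, 0], [0, 0, 8, 0], [0, 0, 8, 0], [0, 0, 8, 0], [0, 0, 8, 0], [0, 0, 8, 0], [0, 0, 8, 0], [0, 0, 8, 0], [0, 0, 5, 0], [0, 0, 0, 0], [0, 0, 0, 0]])

```text
t: 27.4
ee_pos: [664.3, -4.7, 88.3]
orientation: [-1.568, 0.098, -0.099]
ft_force: [0.2, 0.7, -0.4]
width: 60.0
```

>>> arm_command(targets=[[0, 0, 0, 0], [0, 0, 0, 0], [0, 0, 0, 0], [0, 0, 0, 0], [0, 0, 0, 0], [0, 0, 0, 0], [0, -10, 0, 0], [0, -25, 0, 0], [0, -30, 0, 0], [0, -30, 0, 0], [0, -30, 0, 0], [0, 0, 0, 0], [0, 0, 0, 0]], gripper=90)

```text
t: 28.48
ee_pos: [665.5, -5.2, 216.2]
orientation: [-1.568, 0.095, -0.103]
ft_force: [0.2, 0.6, -1.0]
width: 79.0
```

```bash
python3 look.py w20; python3 cmb.py c20; python3 - <<'E'
from h import *
im=get_image("top")
for t in ("black_center","canister_center","streak_center"):
    for s in silhouettes("top",t): print(t,round(s["conf"],2),s["at"])
E
```

```text
[665.5  -5.2 216.2] tool x yaw -7.22 t 28.4833
streak_center 0.81 [441.6, 148.3] ((816.0123291015625, 25.665306091308594), (47.87517166137695, 74.17375946044922), 72.57946014404297) (395, 115, 96, 68)
streak_center 0.67 [273.1, 197.0] ((665.40380859375, -3.285358428955078), (90.43321228027344, 59.96662902832031), 83.27288818359375) (240, 153, 69, 96)
black_center 0.93 [116.3, 194.8] ((525.1094970703125, 18.194896697998047), (90.84857940673828, 63.3830680847168), 89.27628326416016) (70, 145, 92, 103)
28.6333 [663.3  -5.1 212.1] [-0.4  0.6  0.1] 79.0509820702329
canister_center 0.56 [142.3, 250.9]
streak_center 0.8 [260.3, 163.7]
streak_center 0.69 [195.3, 204.3]
```

View pics/c20.png

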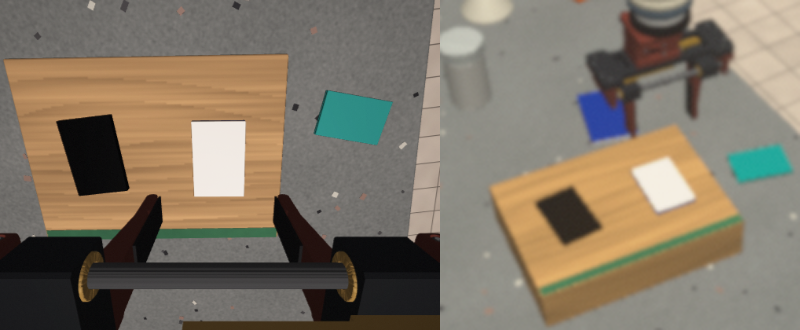

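The last picture shows the plate lying flat, white side up, wholly on the riser at (218,158). The black plate is in place and the gripper is clear, so I'm handing in.

```bash
python3 -c "
from workcell import *
close_job()"
```

```text
the job is handed in; nothing more can be done
```

The small blue plate now lies flat on the riser, white side up and wholly on the wood, and the job is handed in at about 29 s of the 51 s allowed. The tool can only point down, so I turned the plate by letting it pivot in the pads against the riser's edges.

**How it went:**
1. I slid the plate about 28 mm out over the green-striped edge and took hold of the overhanging end, with the fingertips just under it.
2. I regripped it at mid-length and tilted it about 45° against the striped edge.
3. I carried it over the riser and finished the turn against the left edge.
4. I laid it down across the striped edge, released it, regripped it and slid it about 74 mm back onto the riser.

**What went wrong:** During the turn at the left edge the plate slipped out of the pads. It came to rest standing upright on its end on the riser, right at that edge, with roughly a millimetre to spare. I regripped it there. It did not fall flat or leave the riser, but a strict judge could count the slip against "do not drop".

**Last checks:**
- **Streak plate:** it measures about 90 × 60 mm at the expected height, which fits lying flat, centred near (665, -3) mm.
- **Black plate:** it reads (525.1, 18.2) mm against (525.0, 18.6) mm at the start, so it is unmoved. The last top view did not detect it; this reading is from the wrist camera.
- **Canister:** it shows about 3 px off its first reading, at low confidence (0.56). The arm never went near it, so I take that as detection noise.
- **Robot:** the gripper was open and well clear of everything. The highest force I read was about 11 N, taken at the ends of the moves.

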